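# Drop the tube carousel home on its drive and start the two-dot programme

## Task

The tube carousel on the mixer is riding on top of its drive dogs: turn it by its bar until it drops fully home on the drive, and let go of it. Then, pressing one key at a time fully down and letting it come up again, press the round wake key, next the programme key with two dots, and last the wide start key with the triangle. Press none of the other keys, and leave the things standing round the mixer where they are.

Things in the scene. Friction and masses are not known exactly. Their poses are not given: they have to be found in the camera images.
- mixer: White tube mixer fixed to the bench, 300 mm deep (x), 220 wide (y). Origin: centre of its underside, on the bench; x runs from the keypad to the back, y to the left seen from the keypad, z up. The front 120 mm is the keypad ledge, 41 mm high; keys in two rows of three, 122 and 74 mm in front of the origin, 56 mm apart across. Behind it the drive deck, 60 mm high.
- drive_axis (a point): On the mixer's vertical drive axis, 58 mm behind its origin, at the top of the drive flange, 62 mm above the bench. The flange has a 22 mm spindle and three dogs, 7 mm high, 12 mm wide, 34 mm from the axis, at 180, +60 and -60 degrees about z from the mixer's x axis; small black triangles on the deck round the carousel mark these directions.
- carousel: Loose grey puck with tubes, 136 mm across, 0.2 to 0.4 kg; origin: centre of its underside, z up. Below: a bore for the spindle (1.5 mm play) and three 16 mm slots for the dogs, at 180, +60 and -60 degrees from its x axis; white ribs on the rim mark them. It starts over the spindle but 20 to 100 degrees anticlockwise of a fit, riding on the dogs, origin 69 mm above the bench.
- carousel_bar (a point): Centre of the carousel's black carrying bar, 65 mm above its underside. Bar: 60 mm long (carousel y), 16 thick (x), 30 high; tube caps end 28 mm below this point. Turned either way to the mixer's yaw plus a multiple of 120 degrees (+-3), (grip firmly, it drags), then let go, the carousel drops 7 mm by its weight: this point is 134 mm above the bench at first, 127 mm when home.
- wake_key (a joint): Spring key on the mixer's ledge, round, 28 mm across, marked with a ring; front row, left. Top 49 mm above the bench, straight down 5 mm to its stop; 0 is up, 0.005 m is fully down (1.5 N starts it, 4.5 N holds it at the stop, it springs back when let go).
- wake_key_top (a point): Centre of the top face of the wake key (its height with the key up is 49 mm above the bench); turns with the mixer.
- two_dot_key (a joint): Spring key on the mixer's ledge, 26 mm square, marked with two dots; back row, middle. Top 49 mm above the bench, straight down 5 mm to its stop; 0 is up, 0.005 m is fully down (1.5 N starts it, 4.5 N holds it at the stop, it springs back when let go).
- two_dot_key_top (a point): Centre of the top face of the two-dot key (its height with the key up is 49 mm above the bench); turns with the mixer.
- start_key (a joint): Spring key on the mixer's ledge, 26 mm deep and 44 mm wide, marked with a triangle; front row, right. Top 49 mm above the bench, straight down 5 mm to its stop; 0 is up, 0.005 m is fully down (1.5 N starts it, 4.5 N holds it at the stop, it springs back when let go).
- start_key_top (a point): Centre of the top face of the start key (its height with the key up is 49 mm above the bench); turns with the mixer.
- one_dot_key (a joint): Spring key on the mixer's ledge, 26 mm square, marked with one dot; back row, left. Not to be pressed. Top 49 mm above the bench, straight down 5 mm to its stop; 0 is up, 0.005 m is fully down (1.5 N starts it, 4.5 N holds it at the stop, it springs back when let go).
- one_dot_key_top (a point): Centre of the top face of the one-dot key (its height with the key up is 49 mm above the bench); turns with the mixer.
- three_dot_key (a joint): Spring key on the mixer's ledge, 26 mm square, marked with three dots; back row, right. Not to be pressed. Top 49 mm above the bench, straight down 5 mm to its stop; 0 is up, 0.005 m is fully down (1.5 N starts it, 4.5 N holds it at the stop, it springs back when let go).
- three_dot_key_top (a point): Centre of the top face of the three-dot key (its height with the key up is 49 mm above the bench); turns with the mixer.
- stop_key (a joint): Spring key on the mixer's ledge, 26 mm square, marked with a filled square; front row, middle. Not to be pressed. Top 49 mm above the bench, straight down 5 mm to its stop; 0 is up, 0.005 m is fully down (1.5 N starts it, 4.5 N holds it at the stop, it springs back when let go).
- stop_key_top (a point): Centre of the top face of the stop key (its height with the key up is 49 mm above the bench); turns with the mixer.
- bottle_mid (a point): Capped bottle, 56 x 137 mm, left of the drive deck; centre, half-way up. Bystander.
- tube_a_mid (a point): Capped tube standing on its skirt, 34 x 115 mm, right of the drive deck; centre. Bystander.
- tube_b_mid (a point): Second such tube, a little further back; centre. Bystander.
- rack_mid (a point): Low tube rack, 120 x 50 x 34 mm, left of the keypad; centre. Bystander.
- timer_mid (a point): Flat timer, 88 x 89 x 16 mm, right of the keypad; centre. Bystander. Beyond it, further to the right, stands a tall analyser (0.58 m high, from about 0.6 m ahead of the robot): swing the arm in close to its base.
- marker_mid (a point): Marker pen, 135 mm, lying in front of the keypad; centre. Bystander.

How it is judged:
On the way, in this order (a step that is already met when the one before it is completed fails the run):
1. the carousel has dropped fully home on the drive dogs and is let go (z of carousel_bar in the frame of mixer between 0.124 and 0.1295 m and horizontal distance between carousel_bar and drive_axis below 0.006 m and angle between carousel_bar's own z axis and vertical below 0.05 rad and contact force between carousel and the arm below 0.1 N and contact force between carousel and the fingers below 0.1 N), for 0.2 s.
2. the round wake key is pressed fully down, the other keys up (value of joint wake_key above 0.0035 m and value of joint each of two_dot_key, start_key, one_dot_key, three_dot_key, stop_key below 0.001 m), for 0.05 s.
3. it has come up again (value of joint wake_key below 0.001 m), for 0.05 s.
4. the two-dot key is pressed fully down, the other keys up (value of joint two_dot_key above 0.0035 m and value of joint each of wake_key, start_key, one_dot_key, three_dot_key, stop_key below 0.001 m), for 0.05 s.
5. it has come up again (value of joint two_dot_key below 0.001 m), for 0.05 s.
6. the wide start key is pressed fully down, the other keys up (value of joint start_key above 0.0035 m and value of joint each of wake_key, two_dot_key, one_dot_key, three_dot_key, stop_key below 0.001 m), for 0.05 s.
7. it has come up again (value of joint start_key below 0.001 m), for 0.05 s.
At the end, for the whole second after the job is handed in: The carousel is home on its drive (bar centre less than 129.5 mm above the mixer's foot, within 6 mm of the drive axis, tilted less than 0.05 rad) and at rest, and all six keys are up again (under 1 mm down) (z of carousel_bar in the frame of mixer between 0.124 and 0.1295 m and horizontal distance between carousel_bar and drive_axis below 0.006 m and angle between carousel_bar's own z axis and vertical below 0.05 rad and value of joint each of wake_key, two_dot_key, start_key, one_dot_key, three_dot_key, stop_key below 0.001 m and linear speed of carousel below 0.02 m/s); the robot touches nothing.
It fails at once if a key other than the round wake key, the two-dot key and the wide start key is pressed more than 2 mm (value of joint any of one_dot_key, three_dot_key, stop_key above 0.002 m).
It fails at once if two keys are more than 2 mm down at once (value of joint each of wake_key, two_dot_key above 0.002 m or value of joint each of two_dot_key, start_key above 0.002 m or value of joint each of wake_key, start_key above 0.002 m).
It fails at once if one of the three keys is pressed more than 2 mm while the carousel is not home (value of joint any of wake_key, two_dot_key, start_key above 0.002 m and not (z of carousel_bar in the frame of mixer between 0.124 and 0.1295 m and horizontal distance between carousel_bar and drive_axis below 0.006 m and angle between carousel_bar's own z axis and vertical below 0.05 rad)).
It fails at once if a bystander is moved more than 30 mm (distance of any of bottle_mid, tube_a_mid, tube_b_mid, rack_mid, timer_mid, marker_mid from where it was at the start of the episode above 0.03 m).
It also fails if it takes over 56 s, if anything falls off the work surface, if the arm or the gripper's body presses on something with over 40 N, if the wrist force passes 120 N, or if a joint passes its speed limit or range.

## Robot

A 6-joint arm with a two-finger parallel gripper is mounted at the origin on a cart in front of the work surface, level with it; the furniture and walls round the work are solid. World frame = base frame: x ahead of the robot, y to its left, z up, the work surface at z = 0. Lengths are in m, angles in rad, forces in N, time in s.
With the tool pointing down it reaches from about 0.375 to 0.9 m from the base axis. Payload 3.1 kg.
Tool frame: the origin (TCP) lies between the finger pads; the fingertips stand 19 mm ahead of it and the grasp point (between the pads) is the TCP; z points along the fingers, y is the direction in which the jaws open and shut (so a half turn about z gives the same grasp; the last joint's range is limited). The gripper opens to 85 mm and grips with 20 to 120 N. Pads are 22 mm wide; open, the fingers measure 114 mm over their backs; the gripper's body (76 mm by 85 mm) begins 54 mm behind the grasp point. The pads swing forward as they close: fully open they stand 13 mm farther back than shut.
Start: joints at [-1.512, 0.527, 1.433, -0, 1.181, -0.178], TCP at [0.147, -0.608, 0.25] pointing down, gripper open.
Joint ranges: [-3.08, 3.08], [-0.75, 2.2], [0.22, 2.44], [-1.43, 4.57], [0, 2.65], [-2.85, 2.85]. Speed limits (rad/s): [2.79, 2.79, 3.14, 3.14, 3.14, 3.14].

## Interface

Orientations are given as a unit quaternion [x, y, z, w].
In Python, from station import manip, optics, job gives the robot as it stands.
- The arm moves only by the shell command python3 -m inch 'ROWS' [OPENING] [FORCE]. ROWS is JSON, one flat list of numbers, 4 for each row, row after row: the shift along the world's x, y, z in cm, then the turn about the world's z in rad. A call has 1 to 20 rows; each row shifts and turns the commanded pose from where the row before left it; what a row does not reach is not made up. A row lasts 1/8 s, in which the tool goes at most 62.5 mm and 10.7 degrees, less where a joint would pass 70% of its speed; a pose out of reach is approached as far as the arm can. A call with a gripper value outside its range is refused whole. OPENING is the opening in per cent of the stroke, from 0 (shut) to 100 (fully open), set as the call begins (- or left out, the last holds). The fingers move at their own pace and stop on an object; FORCE is the grip in N (left out, the last holds). Time passes only in rows, so rows that do not move let the fingers close. It gives the time, the measured TCP pose, the force and the opening at its end, in the units of the state.
- manip.sense(): the state, without advancing time (a new reading comes with each control period).
- optics.snapshot(name): name is "scene" or "top" or "wrist"; returns (picture, depth): 384x512x3 uint8, red, green, blue; 384x512 float32, m along the optical axis (not along the pixel's ray), 0 where there is no reading.
- optics.camera_model(name): a dict with "mtx" (3x3 intrinsics, pixels), "dist_coeffs" ([k1, k2, p1, p2, k3] as OpenCV has them; the pictures are not rectified), "camera_from_world" (4x4, takes a point from world to camera coordinates); the wrist camera has in their place "tool_from_camera" (4x4, takes a point from camera to tool coordinates, whose origin is the TCP and whose axes are the flange's). Camera axes: x right, y up, looking along -z (the intrinsics and any distortion apply to the point x, -y, -z); pixel columns grow to the right and rows downward; lengths in m; the calibration is good to about 2 mm. A picture is of the moment at which its call begins: read the wrist's pose just before it. camera_model takes no time and is no camera call.
- job.sign_off(): hands the job in, once; it reports no verdict.
The state is a dict: "t": time; "q": joint angles; "qd": joint speeds; "tau": joint torques, N m; "tcp_pos": TCP position; "tool_rot": TCP orientation; "force": force on the tool from outside, world axes, zero at the start; "ft_torque": the same for the moment, N m; "finger_gap": opening from 0.0 (shut) to 1.0 (fully open).
Only numpy, scipy, OpenCV 4.12 (cv2) and the standard library are available. Lean on these libraries where they do the work, as an engineer would, in place of code of your own. Each camera call takes 0.05 s, during which the arm holds its last target.

## Working session

There is one attempt and no reset: what is moved stays moved. The work goes in short steps, Python scripts to look and compute and a shell command to move; the robot and the scene stay as the last step left them, time stands still between calls to the robot, and variables do not carry over. Pictures are saved under pics/ and viewed, and the job is handed in when it is done.

```bash
mkdir -p pics; ls; cat > h.py <<'E'
import numpy as np, cv2
from station import manip, optics, job
def snap(n,f):
    p,d=optics.snapshot(n); cv2.imwrite('pics/'+f+'.png',p[:,:,::-1]); np.save('pics/'+f+'.npy',d); return p,d
def ray(cam,uv,z):
    m=optics.camera_model(cam); K=np.array(m['mtx']);D=np.array(m['dist_coeffs'])
    T=np.array(m['camera_from_world']) 
    n=cv2.undistortPoints(np.array(uv,float).reshape(-1,1,2),K,D).reshape(-1,2)
    W=np.linalg.inv(T); o=W[:3,3]; out=[]
    for (a,b) in n:
        d=W[:3,:3]@np.array([a,-b,-1]); out.append(o+d*(z-o[2])/d[2])
    return np.array(out)
def proj(cam,P):
    m=optics.camera_model(cam); K=np.array(m['mtx']);D=np.array(m['dist_coeffs']);T=np.array(m['camera_from_world'])
    p=np.atleast_2d(P)@T[:3,:3].T+T[:3,3]; p=p*[1,-1,-1]
    return cv2.projectPoints(p,np.zeros(3),np.zeros(3),K,D)[0].reshape(-1,2)
E
python3 - <<'E'
from h import *
print(manip.sense()['t'])
snap('top','top0');snap('scene','scene0')
for n in('top','scene','wrist'): print(n,optics.camera_model(n))
E
```

```text
pics
0.0
top {'mtx': array([[460.38909634,   0.        , 259.24586711],
       [  0.        , 460.38909634, 194.29713378],
       [  0.        ,   0.        ,   1.        ]]), 'dist_coeffs': array([0.03516622, 0.        , 0.        , 0.        , 0.        ]), 'camera_from_world': array([[-0.00667975, -0.99975288,  0.02120302,  0.25468233],
       [ 0.99093373, -0.00377258,  0.13429859, -0.5437324 ],
       [-0.13418541,  0.02190787,  0.99071405, -0.93892641],
       [ 0.        ,  0.        ,  0.        ,  1.        ]])}
scene {'mtx': array([[402.18591552,   0.        , 254.76904492],
       [  0.        , 402.18591552, 196.40705479],
       [  0.        ,   0.        ,   1.        ]]), 'dist_coeffs': array([0.03341025, 0.        , 0.        , 0.        , 0.        ]), 'camera_from_world': array([[-0.8845062 , -0.46652536,  0.0016943 ,  0.59512962],
       [ 0.35049231, -0.66210833,  0.66239543, -0.0871029 ],
       [-0.30790245,  0.58648671,  0.74915247, -0.93174451],
       [ 0.        ,  0.        ,  0.        ,  1.        ]])}
wrist {'mtx': array([[271.44859145,   0.        , 253.83460997],
       [  0.        , 271.44859145, 192.41072331],
       [  0.        ,   0.        ,   1.        ]]), 'dist_coeffs': array([-0.04417856,  0.        ,  0.        ,  0.        ,  0.        ]), 'tool_from_camera': array([[-3.10798788e-04,  9.47818736e-01,  3.18809578e-01,
         8.22253036e-02],
       [ 9.99999034e-01,  7.26483995e-04, -1.18496018e-03,
         1.04783020e-03],
       [-1.35473751e-03,  3.18808902e-01, -9.47818046e-01,
        -1.24241240e-01],
       [ 0.00000000e+00,  0.00000000e+00,  0.00000000e+00,
         1.00000000e+00]])}
```

View pics/top0.png

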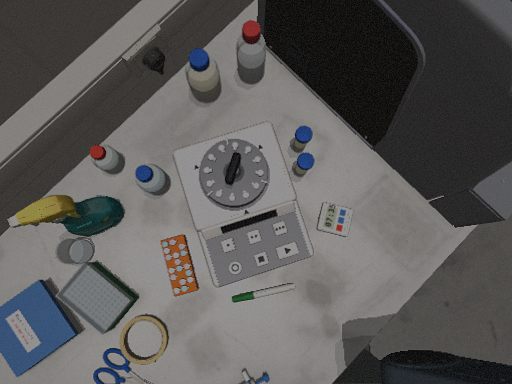

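View pics/scene0.png

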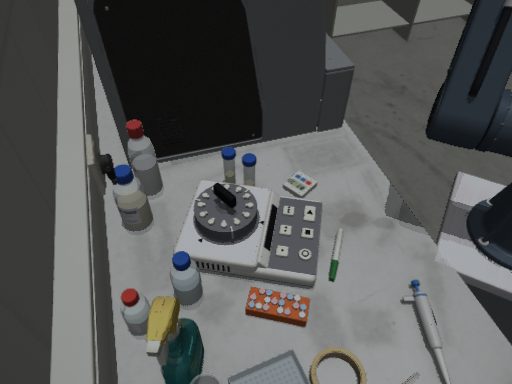

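```bash
python3 - <<'E'
import cv2
a=cv2.imread('pics/top0.png')[115:295,160:330]
cv2.imwrite('pics/top0z.png',cv2.resize(a,None,fx=3.3,fy=3.3,interpolation=cv2.INTER_CUBIC))
b=cv2.imread('pics/scene0.png')[170:290,170:335]
cv2.imwrite('pics/sc0z.png',cv2.resize(b,None,fx=4,fy=4,interpolation=cv2.INTER_CUBIC))
E
```

```text
(no output)
```

View pics/top0z.png

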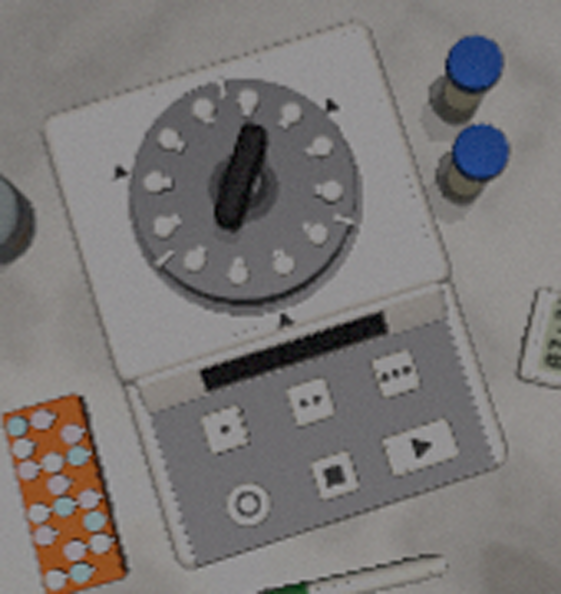

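View pics/sc0z.png

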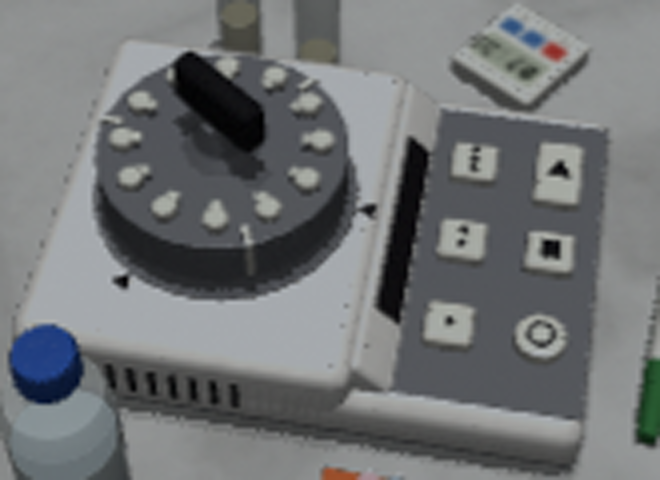

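```bash
cat > m.py <<'E'
from h import *
def blobs(img,roi,thr,lo,hi):
    x0,y0,x1,y1=roi; g=cv2.cvtColor(img,cv2.COLOR_BGR2GRAY)[y0:y1,x0:x1]
    g=cv2.resize(g,None,fx=4,fy=4,interpolation=cv2.INTER_CUBIC)
    n,l,s,c=cv2.connectedComponentsWithStats((g>thr).astype('uint8'))
    return [((c[i]+.5)/4-.5+[x0,y0],s[i,4]/16) for i in range(1,n) if lo<s[i,4]/16<hi]
def rigid(A,B):
    ca,cb=A.mean(0),B.mean(0); H=(A-ca).T@(B-cb)
    th=np.arctan2(H[0,1]-H[1,0],H[0,0]+H[1,1]); R=np.array([[np.cos(th),-np.sin(th)],[np.sin(th),np.cos(th)]])
    t=cb-R@ca; return th,R,t,np.linalg.norm(A@R.T+t-B,axis=1)
E
python3 - <<'E'
from m import *
mod={'one':(-.074,.056),'two':(-.074,0),'three':(-.074,-.056),'wake':(-.122,.056),'stop':(-.122,0),'start':(-.122,-.056)}
z0=lambda u,v:(160+u/3.3,115+v/3.3)
pk={'top':{'one':z0(225,430),'two':z0(311,402),'three':z0(396,373),'wake':z0(248,504),'stop':z0(334,476),'start':z0(420,447)},
'scene':{k:(170+u/4,170+v/4) for k,(u,v) in dict(one=(449,323),two=(462,240),three=(474,162),wake=(541,335),stop=(550,251),start=(558,172)).items()}}
for cam,f,thr in(('top','top0',150),('scene','scene0',150)):
    img=cv2.imread(f'pics/{f}.png')
    bl=blobs(img,(0,0,512,384),thr,30,250)
    pix=[]
    for k in mod:
        # combine: nearest blob
        b=min(bl,key=lambda b:np.hypot(*(b[0]-pk[cam][k]))) 
        d=np.hypot(*(b[0]-pk[cam][k])); print(cam,k,np.round(pk[cam][k],1),b[0].round(1),b[1],d.round(1))
        pix.append(b[0] if d<2.5 else pk[cam][k])
    W=ray(cam,pix,.049)[:,:2]
    th,R,t,r=rigid(np.array(list(mod.values())),W)
    print(cam,'yaw',th,np.degrees(th),'origin',t.round(4),'axis',(R@[.058,0]+t).round(4),'res',r.round(4))
E
```

```text
Traceback (most recent call last):
ValueError: min() iterable argument is empty
```

```bash
cat > fit.py <<'E'
from m import *
mod={'one':(-.074,.056),'two':(-.074,0),'three':(-.074,-.056),'wake':(-.122,.056),'stop':(-.122,0),'start':(-.122,-.056)}
z0=lambda u,v:(160+u/3.3,115+v/3.3)
pk={'top':{'one':z0(225,430),'two':z0(311,402),'three':z0(396,373),'wake':z0(248,504),'stop':z0(334,476),'start':z0(420,447)},
'scene':{k:(170+u/4,170+v/4) for k,(u,v) in dict(one=(449,323),two=(462,240),three=(474,162),wake=(541,335),stop=(550,251),start=(558,172)).items()}}
for cam,f in(('top','top0'),('scene','scene0')):
    img=cv2.imread(f'pics/{f}.png'); pix=[]
    for k in mod:
        u,v=np.array(pk[cam][k]); h=10 if k=='start' else 8
        r=(int(u)-h,int(v)-h,int(u)+h+1,int(v)+h+1)
        g=cv2.cvtColor(img,cv2.COLOR_BGR2GRAY)[r[1]:r[3],r[0]:r[2]]
        g=cv2.resize(g,None,fx=4,fy=4,interpolation=cv2.INTER_CUBIC)
        t,_=cv2.threshold(g,0,255,cv2.THRESH_OTSU)
        cs,_=cv2.findContours((g>t).astype('uint8'),cv2.RETR_EXTERNAL,cv2.CHAIN_APPROX_NONE)
        c=max(cs,key=cv2.contourArea); M=cv2.moments(c)
        p=(np.array([M['m10']/M['m00'],M['m01']/M['m00']])+.5)/4-.5+r[:2]
        print(cam,k,np.round((u,v),1),p.round(1),t,cv2.contourArea(c)/16)
        pix.append(p if np.hypot(*(p-(u,v)))<2 else (u,v))
    W=ray(cam,pix,.049)[:,:2]
    th,R,t,r=rigid(np.array(list(mod.values())),W)
    print(cam,'yaw',th,np.degrees(th),'origin',t.round(4),'axis',(R@[.058,0]+t).round(4),'res',r.round(4))
    for k in mod: print(k,(R@mod[k]+t).round(4))
E
python3 fit.py
```

```text
top one [228.2 245.3] [227.5 244.8] 123.0 123.25
top two [254.2 236.8] [253.6 236.3] 123.0 128.75
top three [280. 228.] [279.8 227.6] 122.0 118.125
top wake [235.2 267.7] [234.7 267.4] 124.0 119.78125
top stop [261.2 259.2] [261.  258.6] 120.0 133.96875
top start [287.3 250.5] [287.  250.1] 122.0 228.125
top yaw 0.309810630322708 17.750841565778934 origin [0.5267 0.2867] axis [0.582  0.3044] res [0.0004 0.0002 0.0007 0.0002 0.0001 0.0001]
one [0.4392 0.3175]
two [0.4562 0.2641]
three [0.4733 0.2108]
wake [0.3935 0.3028]
stop [0.4105 0.2495]
start [0.4276 0.1962]
scene one [282.2 250.8] [281.9 250.3] 123.0 105.46875
scene two [285.5 230. ] [285.2 229.2] 121.0 97.0
scene three [288.5 210.5] [288.2 210. ] 120.0 69.71875
scene wake [305.2 253.8] [304.7 253.4] 120.0 101.375
scene stop [307.5 232.8] [307.1 232.3] 117.0 100.34375
scene start [309.5 213. ] [309.3 212.8] 121.0 150.34375
scene yaw 0.3107671380785473 17.805645423260053 origin [0.5273 0.2901] axis [0.5825 0.3079] res [0.0002 0.0001 0.0006 0.0008 0.0001 0.0004]
one [0.4397 0.3208]
two [0.4568 0.2675]
three [0.474  0.2142]
wake [0.394  0.3061]
stop [0.4111 0.2528]
start [0.4283 0.1995]
```

```bash
python3 - <<'E'
from m import *
img=cv2.imread('pics/top0.png'); g=cv2.cvtColor(img,cv2.COLOR_BGR2GRAY)
r=(215,140,250,195); q=cv2.resize(g[r[1]:r[3],r[0]:r[2]],None,fx=4,fy=4,interpolation=cv2.INTER_CUBIC)
for t in(35,45):
    cs,_=cv2.findContours((q<t).astype('uint8'),cv2.RETR_EXTERNAL,cv2.CHAIN_APPROX_NONE)
    c=max(cs,key=cv2.contourArea); rect=cv2.minAreaRect(c); bp=(cv2.boxPoints(rect)+.5)/4-.5+r[:2]
    W=ray('top',bp,.149)[:,:2]; e=[W[1]-W[0],W[2]-W[1]]; e.sort(key=np.linalg.norm)
    print(t,W.mean(0).round(4),[np.linalg.norm(x).round(4) for x in e],'long yaw',np.degrees(np.arctan2(e[1][1],e[1][0])))
# ribs
z0=lambda u,v:(160+u/3.3,115+v/3.3)
for z in(.09,.1,.11):
    c=np.array([.582,.306]); W=ray('top',[z0(222,88),z0(345,220),z0(163,260)],z)[:,:2]-c
    print(z,np.degrees(np.arctan2(W[:,1],W[:,0])),np.linalg.norm(W,axis=1))
s=manip.sense(); from scipy.spatial.transform import Rotation as R
print(s['t'],s['tool_rot'],R.from_quat(s['tool_rot']).as_matrix().round(3),s['finger_gap'],s['force'])
# analyser footprint guess
d=np.load('pics/top0.npy'); m=optics.camera_model('top');W=np.linalg.inv(m['camera_from_world'])
vs,us=np.mgrid[0:384:6,250:512:6]; D=d[vs,us]; K=m['mtx']
P=np.stack([(us-K[0,2])/K[0,0]*D,-(vs-K[1,2])/K[1,1]*D,-D],-1)@W[:3,:3].T+W[:3,3]
mk=(P[...,2]>.15)&(D>0)&(P[...,1]>-.5)
print(P[mk][:,0].min(),P[mk][:,1].max()); 
for y in np.arange(-.5,.3,.05):
    k=mk&(abs(P[...,1]-y)<.025); print(round(y,2),P[k][:,0].min().round(3) if k.any() else None, P[k][:,2].max().round(3) if k.any() else None)
E
```

```text
35 [0.5796 0.3042] [np.float64(0.0196), np.float64(0.0619)] long yaw -18.423188838260817
45 [0.5783 0.3014] [np.float64(0.027), np.float64(0.0624)] long yaw -20.101176173592098
0.09 [   9.80392395 -106.68993992  133.1270236 ] [0.06379331 0.06650078 0.06309052]
0.1 [   9.76409323 -108.11955046  134.56736791] [0.06121102 0.06666559 0.06341261]
0.11 [   9.72075386 -109.54123025  135.99226424] [0.05862876 0.06687167 0.06377437]
0.1 [ 9.92998306e-01  1.18124524e-01  4.83449920e-05 -9.79370920e-04] [[ 0.972  0.235 -0.   ]
 [ 0.235 -0.972  0.002]
 [ 0.    -0.002 -1.   ]] 1.001000891397773 [-0.03065272 -0.61099591  0.40980417]
0.23137729271412086 0.2704952399039025
-0.5 None None
-0.45 None None
-0.4 None None
-0.35 None None
-0.3 None None
-0.25 None None
-0.2 0.502 0.217
-0.15 0.475 0.222
-0.1 0.263 0.397
-0.05 0.261 0.496
-0.0 0.255 0.543
0.05 0.231 0.542
0.1 0.712 0.487
0.15 0.761 0.404
0.2 0.811 0.324
0.25 0.813 0.235
```

```bash
python3 -m inch '[1.3,5.2,0.8,0, 1.3,5.2,0.8,0, 1.3,5.2,0.8,0.14, 1.4,5.2,0.6,0.14, 3.3,4.2,0,0.14, 3.3,4.2,0,0.14, 3.3,4.2,0,0.14, 3.3,4.2,0,0.14, 3.4,4.1,0,0.14, 3.4,4.1,0,0.14]'
```

```text
t: 1.35
tcp_pos: [0.4004, -0.148, 0.2802]
tool_rot: [0.777, 0.629, -0.0, 0.0]
force: [0.5, -1.5, 0.3]
finger_gap: 0.999
```

```bash
python3 -m inch '[0.5,5,0,0.145, 0.5,5,0,0.145, 0.5,5,0,0.145, 0.5,5,0,0.145, 1,5,0,0.145, 1,5,0,0.145, 1,5,0,0.145, 4.4,3.5,0,0.145, 4.4,3.5,0,0.145, 4.4,3.5,0,0.145, 0,0,0,0.013, 0,0,0,0]'
python3 - <<'E'
from h import *
s=manip.sense(); print(s); np.save('pics/s1.npy',np.r_[s['tcp_pos'],s['tool_rot']]); snap('wrist','w1')
E
```

```text
t: 2.85
tcp_pos: [0.5806, 0.3051, 0.2792]
tool_rot: [0.16, 0.987, -0.001, -0.001]
force: [-0.5, -0.3, 0.5]
finger_gap: 0.998
{'t': 2.85, 'q': array([ 3.13863703e-01,  5.43463630e-01,  1.31515696e+00, -1.92604170e-04,
        1.28611255e+00, -9.34582602e-01]), 'qd': array([-0.01043385, -0.02797116,  0.02604419,  0.00152757, -0.00063633,
        0.00289595]), 'tau': array([ 1.74268009e-01, -4.57090330e+01, -1.97661138e+01,  1.73511455e-02,
       -6.22124760e-02, -2.32432148e-02]), 'tcp_pos': array([0.58055156, 0.30509009, 0.27918703]), 'tool_rot': array([ 1.60451061e-01,  9.87042544e-01, -8.00341361e-04, -1.35412531e-03]), 'force': array([-0.54934731, -0.28663312,  0.49849608]), 'ft_torque': array([-0.01440043, -0.02366732,  0.02139626]), 'finger_gap': 0.9984319624846161}
```

View pics/w1.png

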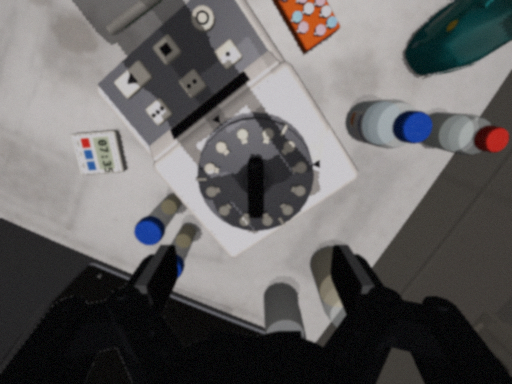

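```bash
cat >> h.py <<'E'
from scipy.spatial.transform import Rotation as Rn
def wray(uv,z,s):
    m=optics.camera_model('wrist'); T=np.eye(4);T[:3,:3]=Rn.from_quat(s[3:]).as_matrix();T[:3,3]=s[:3]
    W=T@m['tool_from_camera']; n=cv2.undistortPoints(np.array(uv,float).reshape(-1,1,2),m['mtx'],m['dist_coeffs']).reshape(-1,2)
    o=W[:3,3]; out=[]
    for a,b in n:
        d=W[:3,:3]@np.array([a,-b,-1]); out.append(o+d*(z-o[2])/d[2])
    return np.array(out)
E
python3 - <<'E'
import cv2
a=cv2.imread('pics/w1.png')[0:250,80:350]
cv2.imwrite('pics/w1z.png',cv2.resize(a,None,fx=2.4,fy=2.4,interpolation=cv2.INTER_CUBIC))
E
python3 - <<'E'
from m import *
s=np.load('pics/s1.npy'); img=cv2.imread('pics/w1.png'); g=cv2.cvtColor(img,cv2.COLOR_BGR2GRAY)
mod={'one':(-.074,.056),'two':(-.074,0),'three':(-.074,-.056),'wake':(-.122,.056),'stop':(-.122,0),'start':(-.122,-.056)}
pk=dict(one=(228,52),two=(193,82),three=(157,111),wake=(202,17),stop=(166,47),start=(131,78))
pix=[]
for k,(u,v) in pk.items():
    h=16
    x0,y0=u-h,max(v-h,0); q=cv2.resize(g[y0:v+h+1,x0:u+h+1],None,fx=4,fy=4,interpolation=cv2.INTER_CUBIC)
    t,_=cv2.threshold(q,0,255,cv2.THRESH_OTSU)
    cs,_=cv2.findContours((q>t).astype('uint8'),cv2.RETR_EXTERNAL,cv2.CHAIN_APPROX_NONE)
    c=max(cs,key=cv2.contourArea); M=cv2.moments(c); p=(np.array([M['m10'],M['m01']])/M['m00']+.5)/4-.5+[x0,y0]
    print(k,(u,v),p.round(1),t,cv2.contourArea(c)/16); pix.append(p if np.hypot(*(p-(u,v)))<4 else (u,v))
W=wray(pix,.049,s)[:,:2]; th,R,t,r=rigid(np.array(list(mod.values())),W)
print('yaw',np.degrees(th),'o',t,'axis',R@[.058,0]+t,r.round(4))
for k in mod: print(k,(R@mod[k]+t).round(4))
r=(240,140,280,232); q=cv2.resize(g[r[1]:r[3],r[0]:r[2]],None,fx=4,fy=4,interpolation=cv2.INTER_CUBIC)
for t in(20,28,35):
    cs,_=cv2.findContours((q<t).astype('uint8'),cv2.RETR_EXTERNAL,cv2.CHAIN_APPROX_NONE)
    c=max(cs,key=cv2.contourArea); bp=(cv2.boxPoints(cv2.minAreaRect(c))+.5)/4-.5+r[:2]
    B=wray(bp,.149,s)[:,:2]; e=[B[1]-B[0],B[2]-B[1]]; e.sort(key=np.linalg.norm)
    print(t,B.mean(0).round(4),[np.linalg.norm(x).round(4) for x in e],np.degrees(np.arctan2(e[1][1],e[1][0])),bp.round(0).tolist())
E
```

```text
one (228, 52) [228.1  52.5] 141.0 391.34375
two (193, 82) [191.4  83.3] 72.0 433.90625
three (157, 111) [155.8 112. ] 132.0 297.78125
wake (202, 17) [204.7  14.9] 123.0 215.1875
stop (166, 47) [165.5  49. ] 73.0 466.75
start (131, 78) [125.6  84.3] 142.0 309.3125
yaw 16.95952811878024 o [0.5279454  0.28530851] axis [0.58342304 0.30222689] [0.0014 0.0007 0.0026 0.0033 0.001  0.0007]
one [0.4408 0.3173]
two [0.4572 0.2637]
three [0.4735 0.2102]
wake [0.3949 0.3033]
stop [0.4113 0.2497]
start [0.4276 0.1962]
20 [0.5803 0.3057] [np.float64(0.0163), np.float64(0.0615)] -15.558956720166602 [[246.0, 157.0], [263.0, 157.0], [265.0, 216.0], [248.0, 217.0]]
28 [0.58   0.3052] [np.float64(0.019), np.float64(0.0626)] -17.73085037877301 [[245.0, 156.0], [265.0, 156.0], [265.0, 217.0], [245.0, 217.0]]
35 [0.5791 0.3039] [np.float64(0.0307), np.float64(0.062)] 145.59559547851717 [[230.0, 211.0], [246.0, 153.0], [278.0, 162.0], [261.0, 220.0]]
```

View pics/w1z.png

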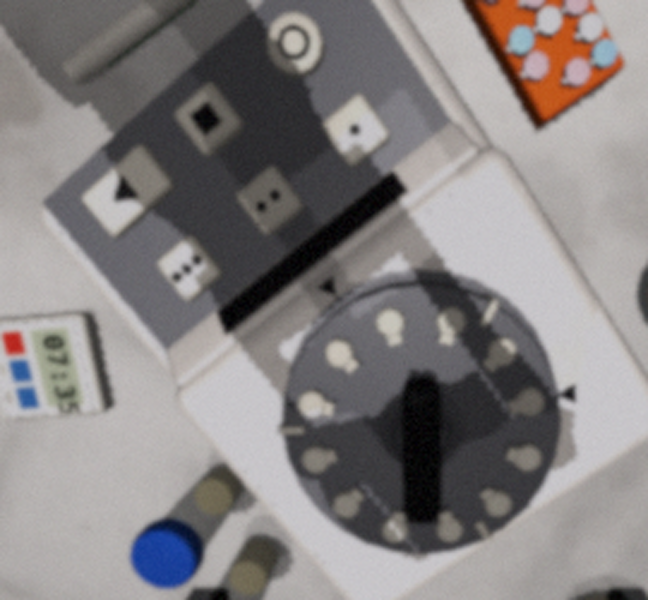

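```bash
python3 -m inch '[0,0,-5,0, 0,0,-5,0, 0,0,-3,0, 0,0,-1.3,0, 0,0,0,0]' ; python3 -m inch '[0,0,0,0, 0,0,0,0, 0,0,0,0, 0,0,0,0, 0,0,0,0, 0,0,0,0]' 0 60
```

```text
t: 3.52
tcp_pos: [0.5811, 0.3049, 0.1374]
tool_rot: [0.161, 0.987, -0.0, -0.0]
force: [0.6, 0.5, 0.0]
finger_gap: 1.002
t: 4.28
tcp_pos: [0.5834, 0.3062, 0.14]
tool_rot: [0.16, 0.987, 0.001, 0.002]
force: [-1.0, 0.3, 7.6]
finger_gap: 0.174
```

```bash
python3 -m inch '[0,0,0.25,0, 0.1,0,0,-0.1, 0,0,0,-0.14, 0,0,0,-0.14, 0,0,0,-0.14, 0,0,0,-0.14, 0,0,0,-0.14, 0,0,0,-0.14, 0,0,0,0, 0,0,0,0]'
python3 - <<'E'
from h import *
s=manip.sense();x=Rn.from_quat(s['tool_rot']).as_matrix()[:,0];print(np.degrees(np.arctan2(x[1],x[0])),s['tcp_pos'],s['force'],s['ft_torque'],s['finger_gap'])
E
```

```text
t: 5.52
tcp_pos: [0.582, 0.3053, 0.1391]
tool_rot: [0.589, 0.808, -0.001, -0.001]
force: [-0.4, -0.3, -2.1]
finger_gap: 0.17
107.81956711001646 [0.58200919 0.30529644 0.13905461] [-0.39183044 -0.26698156 -2.14729245] [ 0.02383769  0.04493957 -0.00216611] 0.1704780716613841
```

```bash
python3 -m inch '[0,0,0,0, 0,0,0,0, 0,0,0,0, 0,0,0,0, 0,0,0,0]' 100; python3 -m inch '[0,0,4,0, 0,0,5,0, 0,0,5,0, 0,0,0,0]'
python3 - <<'E'
from h import *
s=manip.sense();print(s['tcp_pos']);np.save('pics/s2.npy',np.r_[s['tcp_pos'],s['tool_rot']]); snap('wrist','w2'); snap('scene','scene2')
a=cv2.imread('pics/w2.png')[0:300,80:430]
cv2.imwrite('pics/w2z.png',cv2.resize(a,None,fx=2,fy=2,interpolation=cv2.INTER_CUBIC))
a=cv2.imread('pics/scene2.png')[150:290,150:350]
cv2.imwrite('pics/sc2z.png',cv2.resize(a,None,fx=3,fy=3,interpolation=cv2.INTER_CUBIC))
E
```

```text
t: 6.15
tcp_pos: [0.5827, 0.3055, 0.1399]
tool_rot: [0.59, 0.808, 0.0, 0.0]
force: [0.2, 0.7, 0.3]
finger_gap: 1.005
t: 6.65
tcp_pos: [0.5853, 0.3064, 0.2855]
tool_rot: [0.59, 0.808, 0.005, 0.003]
force: [-0.3, 0.6, 0.6]
finger_gap: 1.0
[0.5852982  0.30644649 0.28553601]
```

View pics/w2z.png

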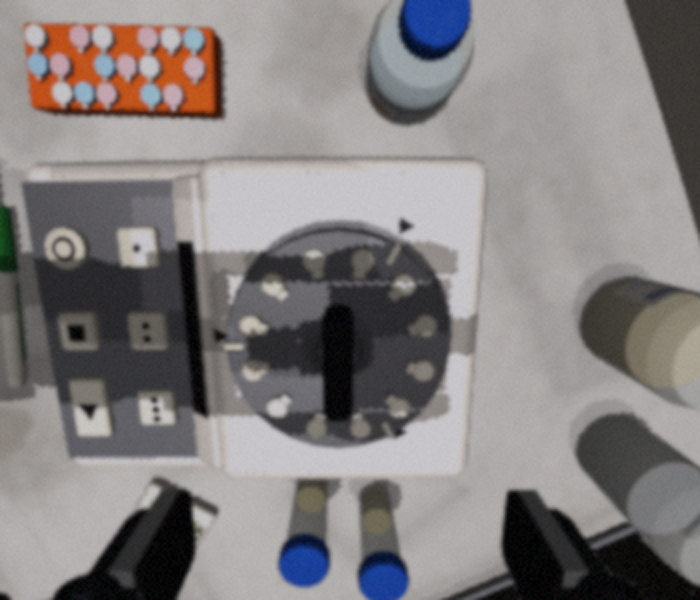

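View pics/sc2z.png

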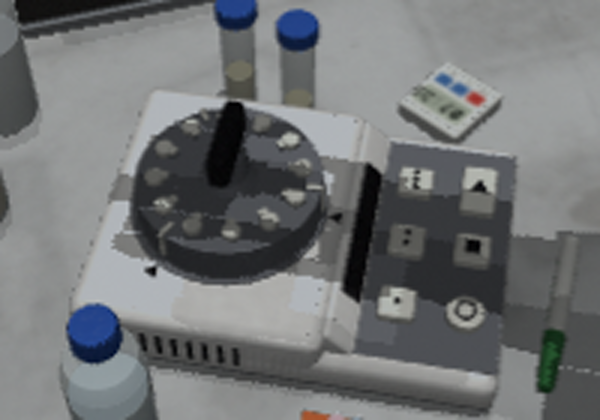

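```bash
cat > hz.py <<'E'
from m import *
def cloud_w(f,s):
    m=optics.camera_model('wrist'); T=np.eye(4);T[:3,:3]=Rn.from_quat(s[3:]).as_matrix();T[:3,3]=s[:3]; W=T@m['tool_from_camera']
    return cl(np.load(f),m,W)
def cl(d,m,W):
    K=m['mtx']; vs,us=np.mgrid[0:384,0:512]; n=cv2.undistortPoints(np.stack([us,vs],-1).reshape(-1,1,2).astype(float),K,m['dist_coeffs']).reshape(384,512,2)
    P=np.stack([n[...,0]*d,-n[...,1]*d,-d],-1)@W[:3,:3].T+W[:3,3]; P[d==0]=np.nan; return P
def cloud(cam,f):
    m=optics.camera_model(cam); return cl(np.load(f),m,np.linalg.inv(m['camera_from_world']))
def rep(n,P):
    c=np.array([.582,.3055]); x=P[...,:2]-c; th=np.radians(17.8); R=np.array([[np.cos(th),-np.sin(th)],[np.sin(th),np.cos(th)]]); l=x@R
    r=np.hypot(*np.moveaxis(x,-1,0)); z=P[...,2]
    puck=z[(r>.025)&(r<.062)&(z>.07)&(z<.125)]; bar=z[(r<.028)&(z>.125)]; deck=z[(r>.075)&(l[...,0]>-.05)&(l[...,0]<.085)&(abs(l[...,1])<.1)&(z<.08)]
    print(n,'puck med %.4f p20 %.4f'%(np.median(puck),np.percentile(puck,20)),'bar med',np.percentile(bar,[50,70,90]).round(4) if len(bar) else 0,'deck %.4f'%np.median(deck),len(puck),len(bar),len(deck))
E
python3 - <<'E'
from hz import *
for n in(1,2): rep('w%d'%n,cloud_w('pics/w%d.npy'%n,np.load('pics/s%d.npy'%n)))
rep('sc0',cloud('scene','pics/scene0.npy'));rep('sc2',cloud('scene','pics/scene2.npy'));rep('top0',cloud('top','pics/top0.npy'))
E
```

```text
w1 puck med 0.1000 p20 0.0993 bar med [0.3458 0.3501 0.3562] deck 0.0608 7026 8775 5051
w2 puck med 0.0930 p20 0.0923 bar med [0.3524 0.3566 0.3624] deck 0.0607 6537 9081 5969
sc0 puck med 0.0986 p20 0.0975 bar med [0.1459 0.1474 0.1487] deck 0.0594 1531 259 1278
sc2 puck med 0.0917 p20 0.0905 bar med [0.3546 0.3654 0.3711] deck 0.0593 1602 713 1426
top0 puck med 0.0998 p20 0.0982 bar med [0.1481 0.149  0.1502] deck 0.0601 2467 267 2497
```

```bash
python3 -m inch '[-4.7,0,0,0, -4.7,0,-3,0, -4.7,0,-4,0, -4.7,0,-5,0, 0,0,-4,0, 0,0,0,0, 0,0,0,0, 0,0,0,0]' 0 60
python3 - <<'E'
from h import *
s=manip.sense();print(s['tcp_pos'],s['force'],s['finger_gap']); np.save('pics/s3.npy',np.r_[s['tcp_pos'],s['tool_rot']]); snap('wrist','w3')
E
```

```text
t: 7.75
tcp_pos: [0.4003, 0.3059, 0.1255]
tool_rot: [0.59, 0.807, 0.001, 0.001]
force: [1.4, -0.4, -0.2]
finger_gap: 0.001
[0.40034993 0.30590689 0.12554847] [ 1.41003607 -0.406252   -0.18406367] 0.0008377344778969028
```

View pics/w3.png

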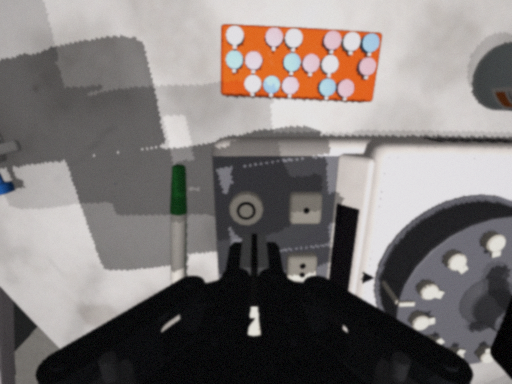

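```bash
python3 - <<'E'
from h import *
s=np.load('pics/s3.npy'); p,d=None,np.load('pics/w3.npy')
print(wray([(246,210),(306,210),(302,267)],.049,s), [d[210,v] for v in (240,306)])
print('two_dot, tcp tip projected?')
E
```

```text
[[0.39517032 0.30254285 0.049     ]
 [0.44094394 0.31702037 0.049     ]
 [0.45707354 0.26620764 0.049     ]] [np.float32(0.21604438), np.float32(0.21396498)]
two_dot, tcp tip projected?
```

```bash
python3 -m inch '[-0.6,-0.3,0,0, 0,0,-3,0, 0,0,-2,0, 0,0,0,0, 0,0,0,0]'; python3 -m inch '[0,0,-0.5,0, 0,0,-0.4,0, 0,0,-0.2,0, 0,0,-0.1,0, 0,0,0,0, 0,0,0,0]'
```

```text
t: 8.43
tcp_pos: [0.3931, 0.3026, 0.075]
tool_rot: [0.59, 0.807, 0.0, 0.0]
force: [0.3, 0.2, 0.0]
finger_gap: 0.0
t: 9.18
tcp_pos: [0.3934, 0.3027, 0.063]
tool_rot: [0.59, 0.808, 0.001, 0.0]
force: [0.1, 1.3, 7.8]
finger_gap: 0.0
```

```bash
python3 -m inch '[0,0,0,0, 0,0,2,0, 0,0,3,0, 3.2,-1.9,0,0, 3.1,-1.9,0,0, 0,0,0,0, 0,0,0,0]'
python3 - <<'E'
from h import *
s=manip.sense();print(s['tcp_pos'],s['force']); np.save('pics/s4.npy',np.r_[s['tcp_pos'],s['tool_rot']]); snap('scene','scene4')
a=cv2.imread('pics/scene4.png')[150:290,200:400]
cv2.imwrite('pics/sc4z.png',cv2.resize(a,None,fx=3,fy=3,interpolation=cv2.INTER_CUBIC))
E
```

```text
t: 10.05
tcp_pos: [0.4546, 0.2642, 0.1118]
tool_rot: [0.59, 0.807, -0.001, -0.001]
force: [0.0, 0.4, 0.5]
finger_gap: -0.004
[0.45459065 0.26420978 0.1118064 ] [0.00643141 0.38784528 0.50485603]
```

View pics/sc4z.png

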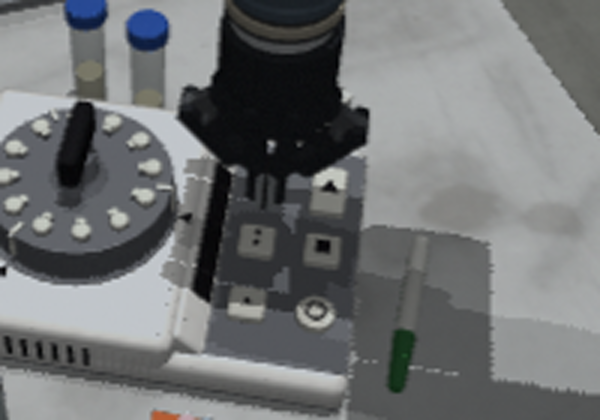

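```bash
python3 -m inch '[0.2,0.1,-2,0, 0,0,-1.8,0, 0,0,-0.5,0, 0,0,-0.4,0, 0,0,-0.2,0, 0,0,-0.1,0, 0,0,0,0, 0,0,0,0]'
```

```text
t: 11.1
tcp_pos: [0.4569, 0.2656, 0.0631]
tool_rot: [0.59, 0.807, -0.0, -0.001]
force: [-3.3, 0.9, 6.4]
finger_gap: -0.0
```

```bash
python3 -m inch '[0,0,0,0, 0,0,2,0, 0,0,3,0, -1.5,-3.4,0,0, -1.4,-3.4,0,0, 0,0,0,0, 0,0,0,0]'; python3 -m inch '[0,0,-2,0, 0,0,-1.5,0, 0,0,0,0]'
```

```text
t: 11.98
tcp_pos: [0.4304, 0.1977, 0.1127]
tool_rot: [0.59, 0.807, 0.001, 0.001]
force: [-0.5, -0.1, 0.0]
finger_gap: -0.003
t: 12.35
tcp_pos: [0.4292, 0.1982, 0.0765]
tool_rot: [0.589, 0.808, -0.0, -0.0]
force: [0.5, -0.1, 0.5]
finger_gap: -0.005
```

```bash
python3 -m inch '[-0.1,-0.1,-0.4,0, 0,0,-0.5,0, 0,0,-0.3,0, 0,0,-0.2,0, 0,0,-0.1,0, 0,0,0,0, 0,0,0,0]'
```

```text
t: 13.22
tcp_pos: [0.4283, 0.1967, 0.063]
tool_rot: [0.59, 0.807, 0.001, 0.0]
force: [-0.6, 1.5, 8.4]
finger_gap: 0.002
```

Start key is at its stop. Next I release it, retreat and check.

```bash
python3 -m inch '[0,0,0,0, 0,0,2,0, 0,0,4,0, 0,0,5,0, 0,0,5,0, 0,-5,0,0, 0,-5,0,0, 0,-5,0,0, 0,-5,0,0, 0,0,0,0, 0,0,0,0]'
python3 - <<'E'
from hz import *
print(manip.sense()['force']); snap('top','top5');snap('scene','scene5')
rep('sc5',cloud('scene','pics/scene5.npy'));rep('top5',cloud('top','pics/top5.npy'))
a=cv2.imread('pics/top5.png')[100:310,130:370]
cv2.imwrite('pics/top5z.png',cv2.resize(a,None,fx=2.5,fy=2.5,interpolation=cv2.INTER_CUBIC))
# key heights
th=np.radians(17.8);R=np.array([[np.cos(th),-np.sin(th)],[np.sin(th),np.cos(th)]]);o=np.array([.5268,.2878])
for cam in('top','scene'):
  for f in ('0','5'):
    P=cloud(cam,f'pics/{cam}{f}.npy'); l=(P[...,:2]-o)@R
    print(cam,f,[(k,round(float(np.median(P[...,2][(abs(l[...,0]-x)<.009)&(abs(l[...,1]-y)<.009)])),4)) for k,x,y in (('one',-.074,.056),('two',-.074,0),('three',-.074,-.056),('wake',-.122,.056),('stop',-.122,0),('start',-.122,-.056))])
E
```

```text
t: 14.6
tcp_pos: [0.4273, -0.0033, 0.2221]
tool_rot: [0.59, 0.807, -0.0, -0.001]
force: [-0.4, 0.6, 0.3]
finger_gap: -0.001
[-0.38661369  0.57178653  0.30758761]
sc5 puck med 0.0918 p20 0.0906 bar med [0.1402 0.1409 0.1419] deck 0.0593 1592 176 1417
top5 puck med 0.0928 p20 0.0912 bar med [0.1413 0.1423 0.1435] deck 0.0602 2434 266 2537
top 0 [('one', 0.0495), ('two', 0.0495), ('three', 0.0492), ('wake', 0.0496), ('stop', 0.05), ('start', 0.0494)]
top 5 [('one', 0.0494), ('two', 0.0494), ('three', 0.0496), ('wake', 0.05), ('stop', 0.05), ('start', 0.0492)]
scene 0 [('one', 0.0484), ('two', 0.0479), ('three', 0.048), ('wake', 0.0483), ('stop', 0.0486), ('start', 0.0487)]
scene 5 [('one', 0.0484), ('two', 0.0482), ('three', 0.0486), ('wake', 0.0483), ('stop', 0.0489), ('start', 0.0482)]
```

View pics/top5z.png

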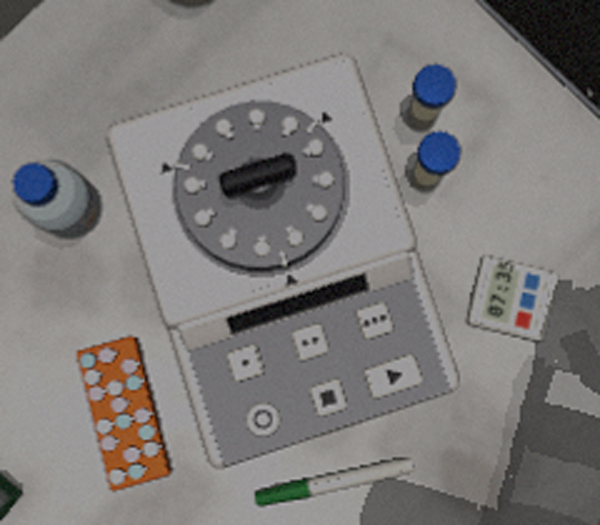

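The top view shows the three ribs lined up with the three triangles, at about (185,167), (313,127) and (285,260). All six keys are up, and the bystanders are where they were. The robot touches nothing.

```bash
python3 -c "
from station import job; print(job.sign_off())"
```

```text
the job is handed in; nothing more can be done
None
```

The carousel is home on its drive, the three keys were pressed in the order asked, and I handed the job in at about 15 s. The hand-in gives no verdict, so the results below come from my own measurements.

- **Carousel:** I gripped the bar and turned it 54° clockwise, then let go, and the carousel dropped 7 mm. The puck top went from 100 to 93 mm, and the bar top went from 149 to 142 mm. The ribs line up with the black triangles.
- **Keys:** I pressed wake, then two-dot, then start. Each time the fingertips reached 44 mm above the bench with 6 to 8 N upward, which is the key's stop. I checked that the keys were up only once, at the end: all six tops read within 0.6 mm of their starting heights.
- **Bystanders:** by eye, those in the last picture have not moved, and the robot touched nothing at the end.

Some readings disagreed:
- **Mixer position:** the top and scene cameras differed by 3.4 mm in y. I settled it with the arm's position while it held the bar, plus a close wrist view.
- **First wrist view:** the key fit was upset by shadows, with errors up to 3 mm, so I did not use it.
- **Two-dot press:** it showed 3.3 N sideways that I did not explain.

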